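Meter one row of shell beads from the slide-gate feed box

ROBOT

A 6-joint arm with a two-finger parallel gripper is mounted at the origin on the work surface. World frame = base frame: x ahead of the robot, y to its left, z up, the work surface at z = 0. Lengths are in mm, angles in rad, forces in N, time in s.
With the tool pointing down it reaches from about 325 to 925 mm from the base axis. Payload 3.1 kg.
Tool frame: the origin (TCP) lies at the very end of the fingers, on their centre line; the grasp point (between the pads) lies 19 mm behind it; z points along the fingers, y is the direction in which the jaws open and shut (so a half turn about z gives the same grasp; the last joint's range is limited). The gripper opens to 85 mm and grips with 20 to 120 N. Pads are 22 mm wide; open, the fingers measure 114 mm over their backs; the gripper's body (76 mm by 85 mm) begins 54 mm behind the grasp point. The pads swing forward as they close: fully open they stand 13 mm farther back than shut.
Start: joints at [1.001, 0.217, 1.613, -0, 1.311, -0.112], TCP at [276.219, 560.662, 231.3] pointing down, gripper open.
Joint ranges: [-2.75, 2.75], [-0.78, 2.1], [0.31, 2.55], [-1.13, 4.27], [0.13, 2.63], [-2.58, 2.58]. Speed limits (rad/s): [2.79, 2.79, 3.14, 3.14, 3.14, 3.14].

INTERFACE

Orientations are given as a rotation vector (axis times angle).
In Python, from plant import readout, viewer, job gives the robot as it stands. The module is installed in compiled form; this text tells all that it offers.
- The arm moves only by the tool drive_tool, never from a script. Its arguments are lists of equal length, an entry for each row: "offset": the shift along the tool's x, y, z in mm, a list of three; "roll": the turn about the tool's z in degrees; "claw": the finger opening in mm, from 0 to 85.4. In form: {"offset": [[x, y, z], ...], "roll": [roll, ...], "claw": [claw, ...]}. A call has 1 to 8 rows; each row is the pose to reach, as a shift and turn from the pose commanded when the call began, along the tool's axes at that moment; what a row does not reach only later rows make up. A row lasts 1/12 s, in which the tool goes at most 41.7 mm and 7.16 degrees, less where a joint would pass 70% of its speed; a pose out of reach is approached as far as the arm can. A call with a gripper value outside its range is refused whole. The fingers move at their own pace and stop on an object; "newtons" is the grip in N (left out, the last holds). Time passes only in rows, so rows that repeat a pose let the fingers close. It gives the time, the measured TCP pose, the force and the opening at its end, in the units of the state.
- readout.state(): the state, without advancing time (a new reading comes with each control period).
- viewer.read_camera(name): name is "scene" or "top" or "wrist"; returns the picture (384x512x3 uint8, red, green, blue); there is no depth.
- viewer.camera_model(name): a dict with "vertical_fov" (degrees; the focal length in pixels is half the picture's height over the tangent of half this angle, whatever the lens; pixels are square), "cx", "cy" (the principal point, pixels), "extrinsics" (4x4, takes a point from camera to world coordinates). Camera axes: x right, y down, z forward; pixel columns grow to the right and rows downward; lengths in mm; the calibration is good to about 2 mm. A picture is of the moment at which its call begins: read the wrist's pose just before it. camera_model takes no time and is no camera call; for the wrist camera it gives the pose at the moment of the call.
- job.sign_off(): hands the job in, once; it reports no verdict.
Trained networks look in the newest picture that a camera, given by its name, has taken for a name from the list of things; names that differ only in an ending like _2 or _b are one class to them, and where a whole thing is asked for, a point or a joint stands for the part that bears it (a point fixed in the world has none). Each returns a list of dicts, best first, with "score" (0 to 1); they miss things now and then, are a little off and sometimes report something else, mostly with a low value. They report only what shows in the picture. A call takes as long as a camera call. They do not tell look-alikes from the thing itself.
- viewer.recognise(camera, label): "location" ([column, row] as shares, 0 to 1, of the picture: columns of its width, rows of its height, amid what is visible of it).
The state is a dict: "time_s": time; "joints": joint angles; "joint_vel": joint speeds; "joint_efforts": joint torques, N m; "position": TCP position; "tcp_rot": TCP orientation; "ft_force": force on the tool from outside, world axes, zero at the start; "torque": the same for the moment, N m; "width": opening from 0.0 (shut) to 1.0 (fully open).
Only numpy, scipy, OpenCV 4.12 (cv2) and the standard library are available. Lean on these libraries where they do the work, as an engineer would, in place of code of your own. Each camera call takes 0.05 s, during which the arm holds its last target.

TASK

Switch on the dust suction by throwing its bat toggle over to the other side. Then draw the feed box's slide gate gently out until you feel it come up against its hidden stop, without forcing it, so that the rear row of three beads drops into the tray below, and push the gate fully shut again. Let go at the end, keep the front row of beads in the box, and leave the tray and the other things on the bench where they are.

Things in the scene. Friction and masses are not known exactly. Their poses are not given: they have to be found in the camera images.
- feeder: slide-gate feed box, dark wood, fixed: two upright side boards 110 x 10 x 132 mm, 110 mm clear between them, carry an open-topped bead trough, its top 132 mm above the bench. Origin on the bench under its middle; x axis level from the gate's pull (front) to the rear, z up. Trough front face at x -44 mm. A 12 mm suction pipe runs low along the +y side board.
- rear_pocket (a point): middle of the trough's rear bead pocket at its floor (feeder x +29 mm, 95 mm above the bench): 22 mm along x, 72 mm along y, open above; 28 mm of solid wood to the front pocket
- front_pocket (a point): middle of the front bead pocket at its floor (feeder x -21 mm), same size
- gate: steel slide gate, 6 mm thick, 70 mm wide, the floor of both pockets; slides level along the feeder's x. Origin under its pull, at the gate's top face, 95 mm above the bench. Shut (a hard end): origin at feeder x -109 mm. Pulling to -x opens it from the rear: rear beads are free to drop at 24 mm of travel, the front pocket starts to open at 52 mm. Friction about 3 N; stays where left.
- pull_top (a point): top middle of the gate's pull, 45 mm above the gate's origin: an upright steel tab 12 mm thick along x, 44 mm wide along y; 59 mm free between it and the trough when shut. The stroke ends on a sprung stop hidden in the wood, set anywhere from 30 to 48 mm of travel, found only by feel: it gives about 3 N per mm beyond the friction, for up to 9 mm. Over 25 N on it is damage.
- tray: brown lacquered catch tray, loose, 150 x 92 x 30 mm (long side along x), 5 mm walls and floor, standing on the bench between the feed box's side boards; origin under its middle, 45 mm to the rear of the feeder's origin
- switch_box: grey switch box of the dust suction, fixed, 90 x 70 x 50 mm, top plate to 54 mm; origin under its middle, x axis is the direction in which the toggle must be thrown
- toggle (a joint): bat toggle on the switch box, rad: 0 = off, leaning 0.4 rad to the box's -x; 0.8 = on, leaning 0.4 rad to its +x; hinge line along the box's y, 55 mm above the bench over the box's origin. Over-centre spring: it snaps away from 0.4 to the nearer side; about 2 N at the tip moves it
- toggle_tip (a point): tip of the steel bat toggle: 38 mm long, 8 mm thick at the root, 13 mm near the tip
- bead0_center (a point): centre of a round shell bead, 20 mm, 11 g; at the start in the feed box's rear pocket
- bead1_center (a point): centre of a round shell bead, 20 mm, 11 g; at the start in the feed box's rear pocket
- bead2_center (a point): centre of a round shell bead, 20 mm, 11 g; at the start in the feed box's rear pocket
- bead3_center (a point): centre of a round shell bead, 20 mm, 11 g; at the start in the feed box's front pocket
- bead4_center (a point): centre of a round shell bead, 20 mm, 11 g; at the start in the feed box's front pocket
- bead5_center (a point): centre of a round shell bead, 20 mm, 11 g; at the start in the feed box's front pocket
- canister: bystander: screw-top glass canister of shell offcuts, 84 mm diameter, 112 mm tall, origin under its middle
- bowl: bystander: brown lacquered bowl upside down, 101 mm diameter, 46 mm tall, origin under its middle
- mallet: bystander: small wooden mallet lying down, handle along x, 222 mm long, 44 mm tall, head 85 mm wide at +x
- try_square: bystander: steel try square lying flat, stock 100 mm along y through the origin, blade 150 mm towards +x, 14 mm tall
- paddle: bystander: flat bamboo burnishing paddle, 235 mm along x, 48 mm wide, 8 mm thick
Mind the look-alikes: they are no part of the job. What is shaped like the switch_box but green is not meant. Leave any purple look-alike of the tray alone.

How it is judged (in metres and radians):
On the way, in this order (a step that is already met when the one before it is completed fails the run):
1. the suction toggle is thrown over to on (value of joint toggle above 0.6 rad), for 0.2 s.
2. the gate is drawn out until it bears on its hidden stop (1 N or more) (x of gate in the frame of feeder below -0.133 m and contact force between gate and feeder above 1 N), for 0.1 s.
At the end, for the whole second after the job is handed in: The toggle is on, the gate is shut to within 3 mm and at rest, the three rear beads lie in the tray, and the three front beads are still in the front pocket (value of joint toggle above 0.6 rad and x of gate in the frame of feeder above -0.112 m and linear speed of gate below 0.01 m/s and x of bead0_center in the frame of tray between -0.07 and 0.07 m and y of bead0_center in the frame of tray between -0.041 and 0.041 m and height (world z) of each of bead0_center, bead1_center, bead2_center below 0.03 m and x of bead1_center in the frame of tray between -0.07 and 0.07 m and y of bead1_center in the frame of tray between -0.041 and 0.041 m and x of bead2_center in the frame of tray between -0.07 and 0.07 m and y of bead2_center in the frame of tray between -0.041 and 0.041 m and z of each of bead3_center, bead4_center, bead5_center in the frame of feeder above 0.098 m and x of bead3_center in the frame of feeder between -0.034 and -0.008 m and y of bead3_center in the frame of feeder between -0.037 and 0.037 m and x of bead4_center in the frame of feeder between -0.034 and -0.008 m and y of bead4_center in the frame of feeder between -0.037 and 0.037 m and x of bead5_center in the frame of feeder between -0.034 and -0.008 m and y of bead5_center in the frame of feeder between -0.037 and 0.037 m); the robot touches nothing.
It fails at once if the gate is forced against its stop with more than 25 N (contact force between gate and feeder above 25 N).
It fails at once if the gate is opened more than 10 mm before the suction is on (x of gate in the frame of feeder below -0.119 m and value of joint toggle below 0.4 rad).
It fails at once if the tray is shifted more than 20 mm (distance of tray from where it was at the start of the episode above 0.02 m).
It fails at once if a bystander is shifted more than 25 mm (distance of any of canister, bowl, mallet, try_square, paddle from where it was at the start of the episode above 0.025 m).
It also fails if it takes over 48 s, if anything falls off the work surface, if the arm or the gripper's body presses on something with over 40 N, if the wrist force passes 120 N, or if a joint passes its speed limit or range.

## Working session

There is one attempt and no reset: what is moved stays moved. The work goes in short steps, Python scripts to look and compute and a tool call to move; the robot and the scene stay as the last step left them, time stands still between calls to the robot, and variables do not carry over. Pictures are saved under pics/ and viewed, and the job is handed in when it is done.

Besides the shell and the picture viewer there is one more tool, called as name(argument=value, ...), one argument or row to a line, values as JSON. drive_tool: Moves the arm, as the interface text tells. Its arguments: {"type":"object","properties":{"offset":{"type":"array"},"roll":{"type":"array"},"claw":{"type":"array"},"newtons":{"type":"number"}},"required":["offset","roll","claw"]}

```bash
mkdir -p pics
cat > h.py <<'E'
import numpy as np, cv2
from plant import readout, viewer, job
def cam(name):
    m=viewer.camera_model(name); f=192/np.tan(np.radians(m["vertical_fov"])/2)
    return f,m["cx"],m["cy"],np.array(m["extrinsics"])
def ray(name,u,v,z,c=None):
    f,cx,cy,T=c or cam(name)
    d=T[:3,:3]@np.array([(u-cx)/f,(v-cy)/f,1]); o=T[:3,3]
    return o+d*(z-o[2])/d[2]
def proj(name,p,c=None):
    f,cx,cy,T=c or cam(name)
    q=T[:3,:3].T@(np.array(p)-T[:3,3]); return np.array([cx+f*q[0]/q[2],cy+f*q[1]/q[2]])
def snap(name,fn,crop=None,s=1):
    im=viewer.read_camera(name)
    o=im if crop is None else im[crop[1]:crop[3],crop[0]:crop[2]]
    if s!=1: o=cv2.resize(o,None,fx=s,fy=s,interpolation=cv2.INTER_CUBIC)
    cv2.imwrite("pics/"+fn,o[:,:,::-1]); return im
def rec(c,l):
    return [(round(d["score"],2),round(d["location"][0]*512),round(d["location"][1]*384)) for d in viewer.recognise(c,l)][:4]
E
python3 - <<'E'
from h import *
snap("scene","s0.png",s=1.5);snap("top","t0.png",s=1.5)
for n in ("scene","top"):
    c=cam(n);print(n,c[0],c[1],c[2],c[3].round(3).tolist())
    for l in ("feeder","switch_box","toggle_tip","pull_top","tray","gate"): print(l,rec(n,l))
print(readout.state())
E
```

```text
scene 496.949939454042 256.0190055747235 198.2604786010278 [[0.328, 0.732, -0.597, 1572.449], [0.945, -0.247, 0.215, -392.691], [0.01, -0.635, -0.773, 1421.643], [0.0, 0.0, 0.0, 1.0]]
feeder [(0.7, 211, 233)]
switch_box [(0.95, 320, 171), (0.57, 311, 213)]
toggle_tip []
pull_top [(0.51, 201, 211), (0.37, 210, 232)]
tray [(0.98, 228, 259), (0.67, 176, 206)]
gate [(0.82, 202, 210), (0.42, 310, 210)]
top 374.2632352819095 254.24137312811447 189.62499449165946 [[0.016, -0.994, 0.109, 463.633], [-1.0, -0.017, -0.008, 3.643], [0.01, -0.109, -0.994, 1121.402], [0.0, 0.0, 0.0, 1.0]]
feeder [(0.62, 322, 175)]
switch_box [(0.81, 196, 178), (0.78, 155, 234), (0.69, 331, 174)]
toggle_tip [(0.27, 321, 174)]
pull_top [(0.61, 327, 197)]
tray [(0.88, 354, 251), (0.67, 309, 142)]
gate [(0.74, 309, 145), (0.55, 330, 195)]
{'time_s': 0.7, 'joints': array([ 1.00077450e+00,  2.16858360e-01,  1.61336214e+00, -1.63697848e-05,
        1.31128720e+00, -1.12183449e-01]), 'joint_vel': array([ 4.39976975e-05,  1.02994562e-03, -6.18809565e-05, -3.49356744e-04,
        2.03001511e-04, -1.29165409e-03]), 'joint_efforts': array([-1.29215201e-03, -3.96739519e+01, -3.04160142e+01, -1.07860735e-04,
        7.66315879e-04,  2.02486876e-05]), 'position': array([276.2513191 , 560.6744079 , 231.34592735]), 'tcp_rot': array([7.12889787e-01, 3.05959479e+00, 1.17439409e-04]), 'ft_force': array([-0.38210296, -0.53886583,  0.12412144]), 'torque': array([-0.02890299,  0.05244404, -0.07783891]), 'width': 1.0008633962336904}
```

View pics/s0.png

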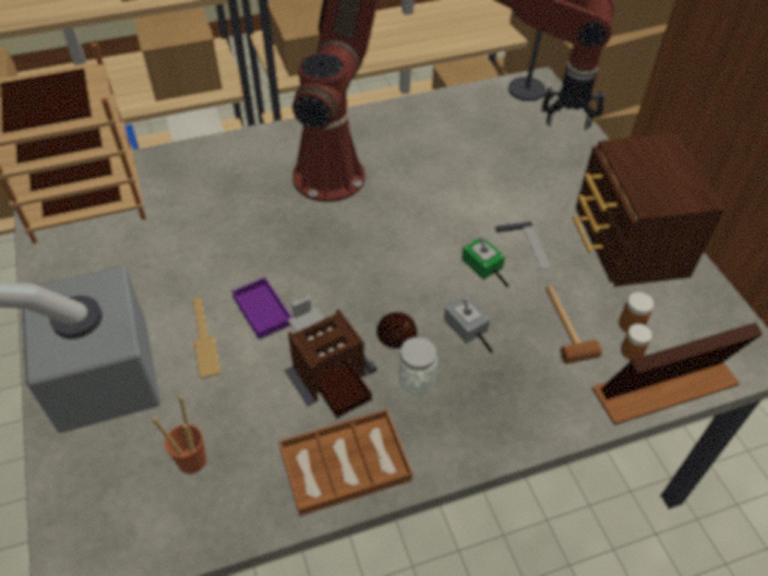

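View pics/t0.png

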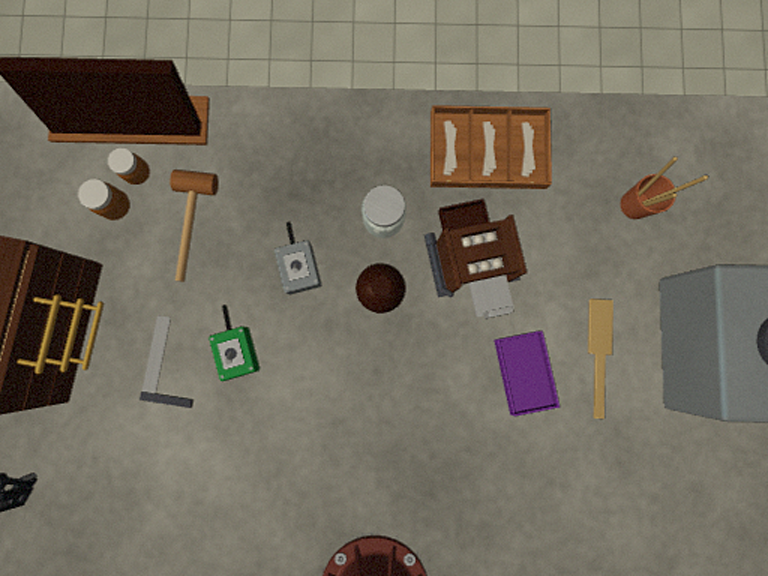

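Switch-box candidates in the top view are grey (197,178) and green (155,234); I choose grey. Tray candidates are brown under the feeder (309,142) and purple (351,249); I leave purple alone. The feeder is at (320,172), with the pull toward the robot at (328,198). Next I take close crops.

Run:
```python
from h import *
a=viewer.read_camera("top");b=viewer.read_camera("scene")
c=lambda im,x,y,w:cv2.resize(im[y:y+w,x:x+w],(396,396),interpolation=cv2.INTER_CUBIC)
o=np.hstack([c(a,170,144,60),c(a,280,125,90)])
cv2.imwrite("pics/t1.png",o[:,:,::-1])
o=np.hstack([c(b,285,180,60),c(b,180,190,90)])
cv2.imwrite("pics/s1.png",o[:,:,::-1])
```

```text
(no output)
```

View pics/t1.png

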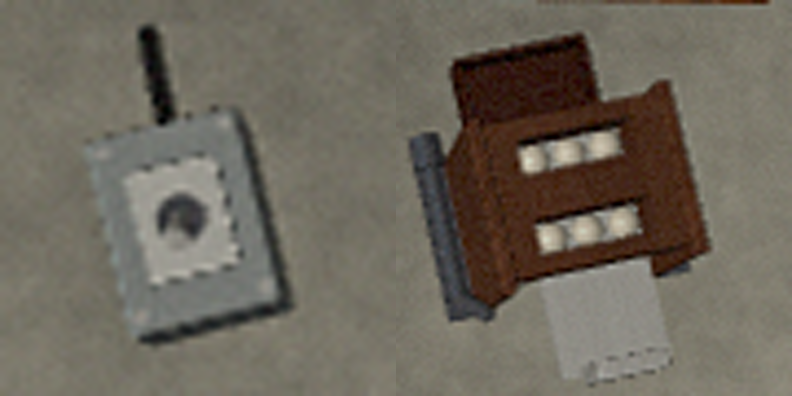

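View pics/s1.png

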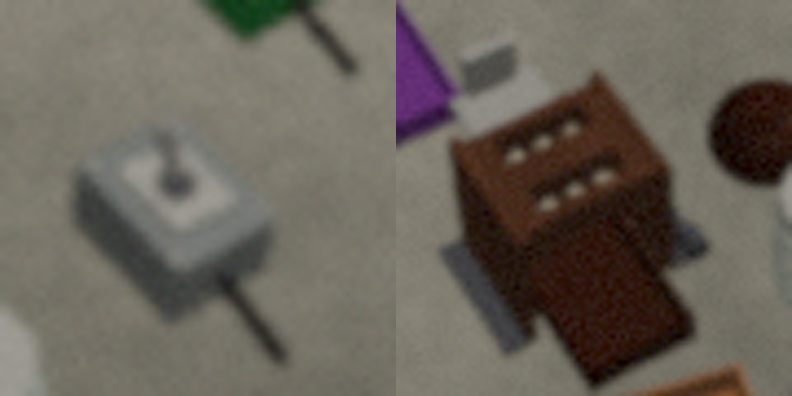

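Run:
```python
from h import *
t=cam("top");s=cam("scene")
P=[ray("top",170+u/6.6,144+v/6.6,52,t) for u,v in ((92,150),(237,108),(288,300),(142,342))]
P=np.array(P);print(P.round(1),P.mean(0).round(1))
cen=P.mean(0)
ax=(P[0]+P[1]-P[2]-P[3])/2; print("len",np.linalg.norm(ax),np.linalg.norm(P[0]-P[1]),"yaw",np.degrees(np.arctan2(ax[1],ax[0])))
x=ax[:2]/np.linalg.norm(ax[:2])
for n,c in(("top",t),("scene",s)):
  for sg in(1,-1,0):
    tip=np.r_[cen[:2]+sg*x*38*np.sin(.4),55+38*np.cos(.4)]
    print(n,sg,proj(n,tip,c).round(1))
  print("root",proj(n,np.r_[cen[:2],55],c).round(1))
# feeder
k=90/396
F={"rp0":(533,158),"rp2":(604,143),"fp0":(550,237),"fp2":(624,220)}
for q,(u,v) in F.items(): print(q,ray("top",280+(u-396)*k,125+v*k,107,t).round(1))
for q,(u,v) in {"pullL":(588,372),"pullR":(668,355)}.items(): print(q,ray("top",280+(u-396)*k,125+v*k,140,t).round(1))
for q,(u,v) in {"pL":(462,55),"pR":(516,37)}.items(): print(q,ray("scene",180+(u-396)*k,190+v*k,140,s).round(1))
for q,(u,v) in {"fl":(495,308),"fr":(708,250),"rl":(478,122),"rr":(665,83)}.items(): print(q,ray("top",280+(u-396)*k,125+v*k,132,t).round(1))
print([rec("top",l) for l in("canister","bowl","rear_pocket","front_pocket")])
```

```text
[[644.4 199.5  52. ]
 [664.2 136.7  52. ]
 [579.8 111.9  52. ]
 [560.4 174.7  52. ]] [612.2 155.7  52. ]
len 87.72601953559546 65.86026501557083 yaw 16.385364233011877
top 1 [195.5 171. ]
top -1 [198.2 181.2]
top 0 [196.9 176.1]
root [198.6 177.9]
scene 1 [313.7 202.9]
scene -1 [308.2 197.5]
scene 0 [310.9 200.2]
root [310.  206.5]
rp0 [ 657.6 -159.6  107. ]
rp2 [ 667.9 -204.2  107. ]
fp0 [ 607.9 -170.2  107. ]
fp2 [ 619.4 -216.5  107. ]
pullL [ 522.2 -187.2  140. ]
pullR [ 533.2 -235.1  140. ]
pL [ 534.4 -232.9  140. ]
pR [ 530.5 -189.7  140. ]
fl [ 560.4 -132.6  132. ]
fr [ 598. -262.  132.]
rl [ 674.5 -121.9  132. ]
rr [ 701.  -236.8  132. ]
[[(0.93, 256, 142)], [(0.67, 253, 188)], [(0.89, 320, 172)], [(0.57, 319, 176)]]
```

```bash
cat >> h.py <<'E'
from scipy.spatial.transform import Rotation as Ro
def go(x,y,z,jaw=None):
    s=readout.state();R=Ro.from_rotvec(s["tcp_rot"]).as_matrix()
    o=R.T@(np.array([x,y,z])-s["position"]); cur=np.degrees(np.arctan2(R[1,1],R[0,1]))
    r=0 if jaw is None else -((jaw-cur+90)%180-90)
    print("t",round(s["time_s"],2),"pos",s["position"].round(1),"jaw",round(cur,1),"offset",o.round(1),"roll",round(r,1),"F",s["ft_force"].round(1),"w",round(s["width"],2))
E
python3 - <<'E'
from h import *
go(330,290,250,16.4)
go(540,150,240,16.4)
E
```

```text
t 1.0 pos [276.2 560.7 231.3] jaw 63.8 offset [-167.9 -219.   -18.7] roll 47.4 F [-0.9  0.   0.8] w 1.0
t 1.0 pos [276.2 560.7 231.3] jaw 63.8 offset [-418.1 -251.8   -8.7] roll 47.4 F [-0.9  0.   0.8] w 1.0
```

drive_tool(
  offset=[
    [-168,-219,-19],
    [-168,-219,-19],
    [-168,-219,-19],
    [-168,-219,-19],
    [-168,-219,-19],
    [-168,-219,-19],
    [-168,-219,-19],
    [-300,-235,-15],
  ],
  roll=[47,47,47,47,47,47,47,47],
  claw=[60,60,60,60,60,60,60,60],
)

```text
time_s: 1.67
position: [362.0, 265.5, 249.4]
tcp_rot: [-1.874, -2.519, 0.001]
ft_force: [0.5, 1.3, -0.1]
width: 0.705
```

Run:
```python
from h import *
go(540,150,240,16.4)
```

```text
t 1.67 pos [362.  265.5 249.4] jaw 16.7 offset [-161.8  137.3    9. ] roll 0.3 F [ 0.5  1.3 -0.1] w 0.7
```

drive_tool(
  offset=[
    [-162,137,9],
    [-162,137,9],
    [-162,137,9],
    [-162,137,9],
    [-162,137,9],
    [-162,137,9],
    [-162,137,9],
  ],
  roll=[0,0,0,0,0,0,0],
  claw=[60,60,60,60,60,60,60],
)

```text
time_s: 2.25
position: [544.5, 149.9, 239.6]
tcp_rot: [-1.878, -2.518, 0.001]
ft_force: [-1.2, 0.2, -0.9]
width: 0.705
```

Run:
```python
from h import *
go(540,150,240,16.4)
c=cam("wrist"); print(c[0],c[1],c[2],c[3].round(3).tolist())
snap("wrist","w1.png",s=1.5)
print(rec("wrist","toggle_tip"),rec("wrist","switch_box"))
print(proj("wrist",[612.2,155.7,52],c))
```

```text
t 2.25 pos [544.5 149.9 239.6] jaw 16.6 offset [ 1.4 -4.3 -0.4] roll 0.2 F [-1.2  0.2 -0.9] w 0.7
318.6553155091882 251.57300313798262 192.27818908004272 [[0.959, 0.274, 0.077, 526.028], [0.285, -0.924, -0.255, 214.624], [0.001, 0.266, -0.964, 381.697], [0.0, 0.0, 0.0, 1.0]]
[(0.71, 174, 7), (0.55, 312, 187)] [(0.94, 316, 174), (0.62, 197, 25)]
[313.07355362 183.24867223]
```

View pics/w1.png

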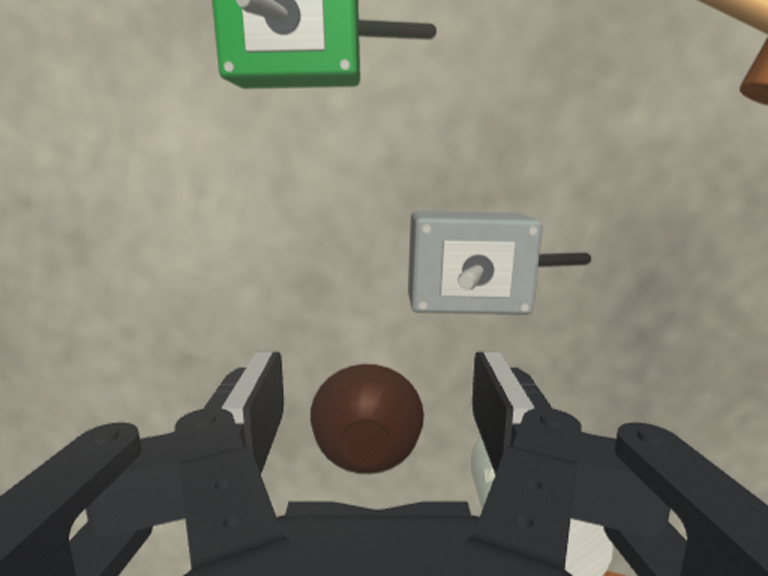

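The grey box's bat root is at (320,179) and its tip at (311,187), with the cable to the right. Next I work out the lean.

Run:
```python
from h import *
c=cam("wrist")
P=np.array([ray("wrist",u/1.5,v/1.5,54,c) for u,v in ((427,229),(533,231),(525,308),(422,306))]);cen=P.mean(0)
d=P[1]+P[2]-P[0]-P[3];yaw=np.arctan2(d[1],d[0]);print(P.round(1),cen.round(1),np.degrees(yaw))
x=np.array([np.cos(yaw),np.sin(yaw)])
Q=np.array([ray("wrist",u/1.5,v/1.5,54,c) for u,v in ((443,241),(515,242),(513,297),(441,296))]);print("plate",Q.mean(0).round(1))
print("root",(proj("wrist",np.r_[cen[:2],55],c)*1.5).round(1))
for sg in(1,-1): print(sg,(proj("wrist",np.r_[cen[:2]+sg*x*38*np.sin(.4),55+38*np.cos(.4)],c)*1.5).round(1))
```

```text
[[569.9 181.   54. ]
 [640.3 200.8  54. ]
 [655.5 147.2  54. ]
 [584.  127.2  54. ]] [612.4 164.   54. ] 15.652379672274664
plate [613.3 164.2  54. ]
root [477.  269.7]
1 [511.6 282.7]
-1 [464.8 281.8]
```

Run:
```python
from h import *
go(540,150,240,16.4)
c=cam("wrist"); 
snap("wrist","w2.png",s=1.5)
np.save("c2.npy",c[3]);print(c[3][:3,3])
im=viewer.read_camera("wrist")
g=cv2.resize(im[130:215,265:370],None,fx=7,fy=7,interpolation=cv2.INTER_CUBIC);cv2.imwrite("pics/w2c.png",g[:,:,::-1])
```

```text
t 2.4 pos [541.8 152.3 239.9] jaw 16.8 offset [-1.7 -2.4 -0.1] roll 0.4 F [ 0.2 -0.1 -0.4] w 0.7
[523.18200072 216.88286768 382.01330232]
```

View pics/w2c.png

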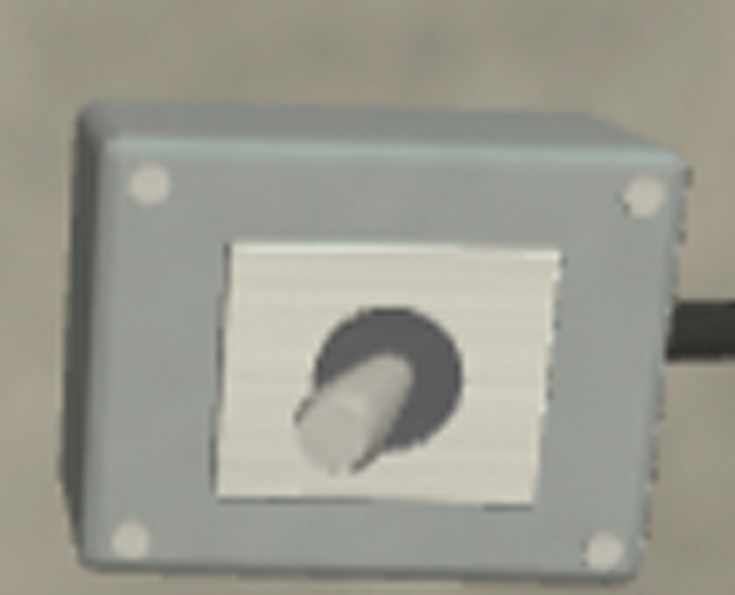

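Run:
```python
from h import *
f,cx,cy,_=cam("wrist");c=(f,cx,cy,np.load("c2.npy"))
w=lambda u,v:(265+u/7,130+v/7)
P=np.array([ray("wrist",*w(u,v),52,c) for u,v in ((150,187),(645,198),(604,551),(131,541))]);cen=P.mean(0)
d=P[1]+P[2]-P[0]-P[3];yaw=np.arctan2(d[1],d[0]);print(P.round(1),cen.round(1),np.degrees(yaw))
Q=np.array([ray("wrist",*w(u,v),54,c) for u,v in ((232,241),(560,255),(536,503),(218,496))]);print("plate",Q.mean(0).round(1))
print("disc",ray("wrist",*w(390,378),55,c),"tip",ray("wrist",*w(335,435),55+35,c))
x=0
go(613,161,64,16.4);go(613,161,120,16.4)
```

```text
[[573.3 177.3  52. ]
 [644.5 197.   52. ]
 [659.  143.6  52. ]
 [588.  123.9  52. ]] [616.2 160.4  52. ] 15.5004466004268
plate [616.4 160.6  54. ]
disc [616.72828774 160.55768929  55.        ] tip [602.30605676 156.93193892  90.        ]
t 2.5 pos [541.7 152.7 240.2] jaw 16.9 offset [-12.8  70.6 176.2] roll 0.5 F [-0.8  0.3  0.1] w 0.71
t 2.5 pos [541.7 152.7 240.2] jaw 16.9 offset [-12.8  70.6 120.2] roll 0.5 F [-0.8  0.3  0.1] w 0.71
```

drive_tool(
  offset=[
    [-15,72,60],
    [-15,72,60],
    [-15,72,100],
    [-15,72,140],
    [-15,72,174],
    [-15,72,174],
    [-15,72,174],
  ],
  roll=[1,1,1,1,1,1,1],
  claw=[60,60,60,60,60,60,60],
)

```text
time_s: 3.08
position: [612.7, 158.6, 63.4]
tcp_rot: [-1.891, -2.502, 0.008]
ft_force: [-0.1, -0.1, 1.7]
width: 0.703
```

Run:
```python
from h import *
snap("wrist","w3.png",s=1.5)
go(648,169,66)
```

```text
t 3.13 pos [615.8 159.   66.9] jaw 15.8 offset [ 0.9 33.7  0.9] roll 0 F [-0.3  0.9  1.8] w 0.7
```

View pics/w3.png

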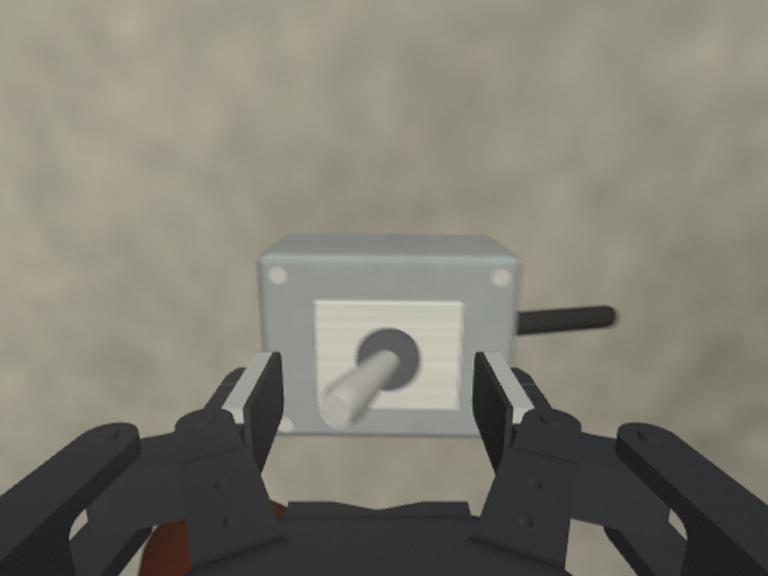

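The pads straddle the bat, with its tip at (227,273) between the left pad (175,270) and the right pad (330,270). I push to +x now.

drive_tool(
  offset=[
    [0,10,0],
    [0,18,0],
    [0,25,0],
    [0,32,0],
    [0,34,0],
    [0,34,0],
  ],
  roll=[0,0,0,0,0,0],
  claw=[60,60,60,60,60,60],
)

```text
time_s: 3.63
position: [648.2, 167.1, 69.7]
tcp_rot: [-1.893, -2.504, 0.006]
ft_force: [-9.3, -2.1, 10.5]
width: 0.703
```

Run:
```python
from h import *
snap("wrist","w4.png",s=1.5)
go(640,150,160,13)
```

```text
t 3.68 pos [648.1 167.1  69.7] jaw 15.8 offset [-14.3 -12.8 -90.2] roll 2.8 F [-8.4 -2.8  9.8] w 0.7
```

View pics/w4.png

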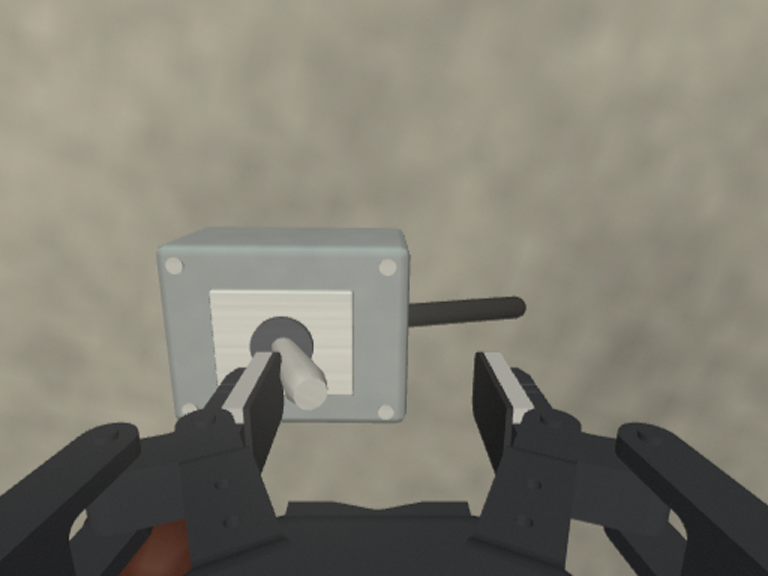

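The bat now leans right (tip at (206,260)), so the switch is on. A light residual push remains, so I back off and lift.

drive_tool(
  offset=[
    [0,-10,0],
    [0,-12,-25],
    [0,-13,-65],
    [0,-13,-105],
    [0,-13,-130],
    [0,-13,-130],
  ],
  roll=[0,0,0,0,2.8,2.8],
  claw=[60,60,60,60,60,60],
)

```text
time_s: 4.18
position: [643.3, 165.0, 208.5]
tcp_rot: [1.949, 2.446, 0.024]
ft_force: [2.0, -0.5, 2.1]
width: 0.7
```

Run:
```python
from h import *
go(490,-40,250,13);go(480,-205,240,13)
snap("wrist","w5.png",s=1)
```

```text
t 4.18 pos [643.3 165.  208.5] jaw 12.9 offset [-165.7 -194.3  -45.4] roll -0.1 F [ 2.  -0.5  2.1] w 0.7
t 4.18 pos [643.3 165.  208.5] jaw 12.9 offset [-324.3 -241.1  -36.1] roll -0.1 F [ 2.  -0.5  2.1] w 0.7
```

View pics/w5.png

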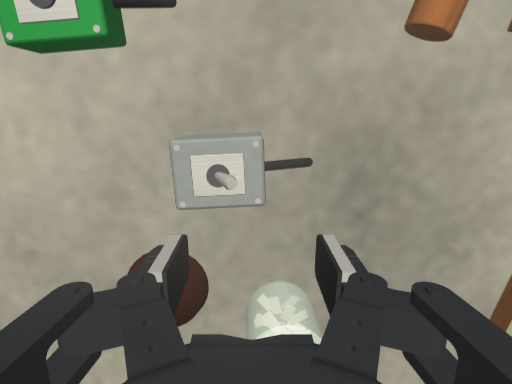

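drive_tool(
  offset=[
    [-324,-241,-36],
    [-324,-241,-36],
    [-324,-241,-36],
    [-324,-241,-36],
    [-324,-241,-36],
    [-324,-241,-36],
    [-324,-241,-36],
    [-324,-241,-36],
  ],
  roll=[0,0,0,0,0,0,0,0],
  claw=[60,60,60,60,60,60,60,60],
)

```text
time_s: 4.9
position: [502.2, -141.8, 226.0]
tcp_rot: [1.954, 2.458, 0.001]
ft_force: [1.0, -0.8, 0.4]
width: 0.703
```

drive_tool(
  offset=[
    [-90,-60,0],
    [-90,-60,0],
    [-90,-60,0],
    [-90,-60,0],
  ],
  roll=[0,0,0,0],
  claw=[60,60,60,60],
)

```text
time_s: 5.23
position: [463.4, -246.1, 226.0]
tcp_rot: [1.961, 2.451, -0.003]
ft_force: [-0.2, 1.1, 0.9]
width: 0.698
```

Run:
```python
from h import *
go(528,-213,105,13)
c=cam("wrist");np.save("c2.npy",c[3])
snap("wrist","w6.png",s=1.5)
print((proj("wrist",[528,-213,140],c)*1.5).round())
print(rec("wrist","pull_top"))
```

```text
t 5.23 pos [ 463.4 -246.1  226. ] jaw 12.7 offset [ 18.5  70.3 120.9] roll -0.3 F [-0.2  1.1  0.9] w 0.7
[520. 261.]
[(0.89, 370, 160)]
```

View pics/w6.png

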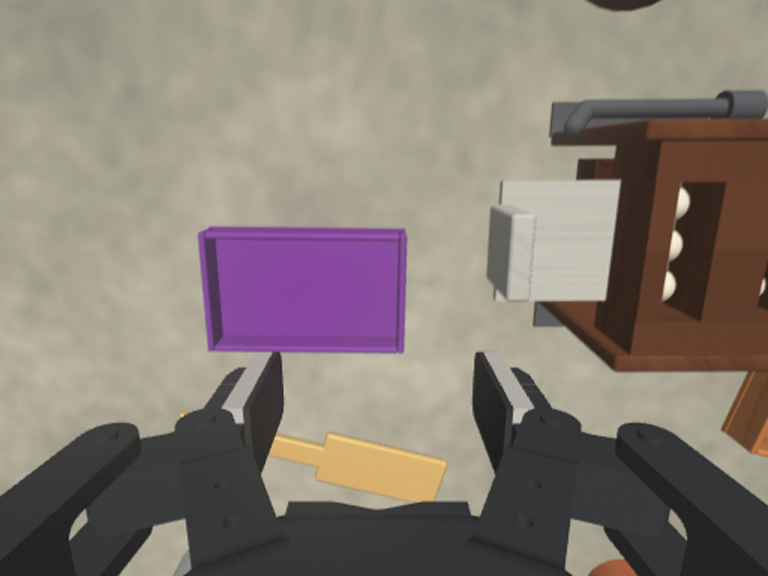

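Run:
```python
from h import *
f,cx,cy,_=cam("wrist");c=(f,cx,cy,np.load("c2.npy"))
P=np.array([ray("wrist",u/1.5,v/1.5,140,c) for u,v in ((511,214),(534,214),(531,300),(507,300))]);print(P.round(1),P.mean(0).round(1))
d=P[0]+P[1]-P[2]-P[3];print(np.degrees(np.arctan2(d[1],d[0]))-90)
go(528,-212,106,13.3)
```

```text
[[ 517.2 -192.1  140. ]
 [ 527.9 -189.7  140. ]
 [ 539.4 -230.8  140. ]
 [ 527.8 -233.5  140. ]] [ 528.1 -211.5  140. ]
14.988196859188534
t 5.33 pos [ 464.6 -242.2  225.7] jaw 12.8 offset [ 15.4  68.4 119.7] roll -0.5 F [-0.  -0.3 -0.5] w 0.7
```

drive_tool(
  offset=[
    [15,68,20],
    [15,68,40],
    [15,68,45],
    [15,68,80],
    [15,68,110],
    [15,68,118],
    [15,68,118],
    [15,68,118],
  ],
  roll=[-1,-1,-1,-1,-1,-1,-1,-1],
  claw=[40,40,40,40,40,40,40,40],
)

```text
time_s: 6.0
position: [528.0, -210.9, 108.0]
tcp_rot: [-1.933, -2.476, -0.0]
ft_force: [0.2, -0.2, 0.8]
width: 0.463
```

Run:
```python
from h import *
go(528,-212,106,13.5)
snap("wrist","w7.png",s=1.5)
go(528,-212,106,13.5)
```

```text
t 6.0 pos [ 528.  -210.9  108. ] jaw 14.0 offset [-1.1 -0.3  2. ] roll 0.5 F [ 0.2 -0.2  0.8] w 0.46
t 6.05 pos [ 529.  -211.7  109.4] jaw 14.0 offset [-0.  -1.   3.4] roll 0.5 F [1.  0.3 0.3] w 0.47
```

View pics/w7.png

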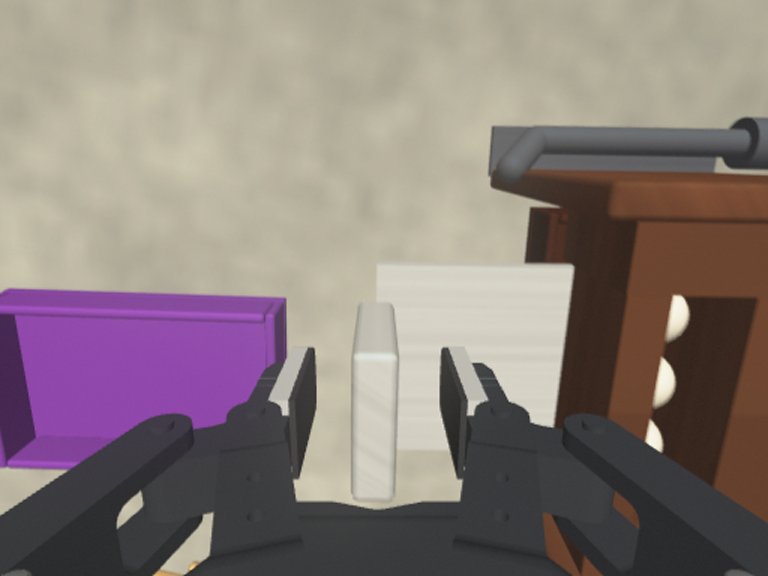

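The tab is centred between the pads, with the tab at (250,265) and the pads at (198,270) and (305,270). I narrow loosely and draw.

drive_tool(
  offset=[
    [0,-1,2],
    [0,-1,2],
    [0,-1,2],
    [0,-4,2],
    [0,-7,2],
    [0,-10,2],
  ],
  roll=[0,0,0,0,0,0],
  claw=[22,22,22,22,22,22],
  newtons=40,
)

```text
time_s: 6.55
position: [519.1, -214.2, 106.5]
tcp_rot: [1.934, 2.472, 0.003]
ft_force: [2.4, 1.4, 0.9]
width: 0.257
```

drive_tool(
  offset=[
    [0,-3,0],
    [0,-6,0],
    [0,-9,0],
    [0,-12,0],
    [0,-12,0],
  ],
  roll=[0,0,0,0,0],
  claw=[22,22,22,22,22],
)

```text
time_s: 6.97
position: [505.9, -217.3, 105.8]
tcp_rot: [1.935, 2.475, -0.001]
ft_force: [1.5, 0.1, 1.0]
width: 0.262
```

Run:
```python
from h import *
go(528,-212,106,13.5)
snap("wrist","w8.png",s=1.5)
go(528,-212,106,13.5)
```

```text
t 6.97 pos [ 505.9 -217.3  105.8] jaw 14.0 offset [-0.2 22.7 -0.2] roll 0.5 F [1.5 0.1 1. ] w 0.26
t 7.02 pos [ 505.9 -217.3  105.7] jaw 14.0 offset [-0.2 22.7 -0.3] roll 0.5 F [ 2.4 -0.4  0.8] w 0.26
```

View pics/w8.png

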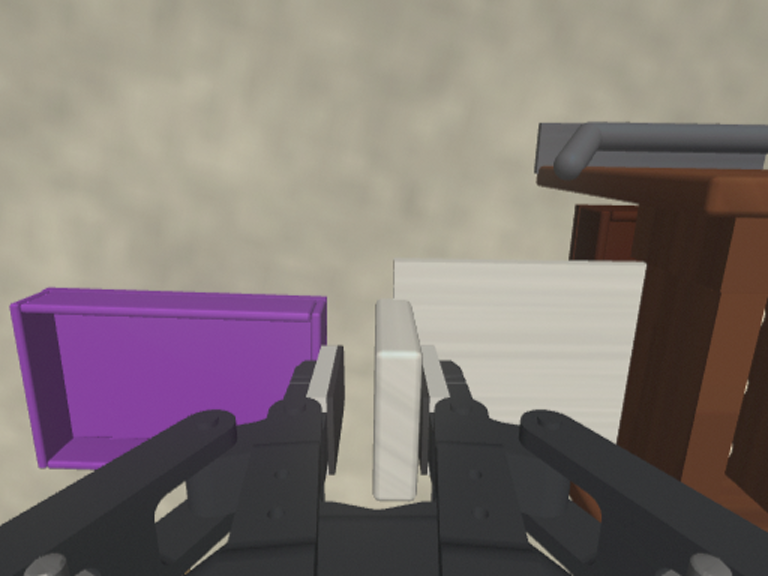

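The right pad bears on the tab; travel is about 18 mm. I continue in small steps.

drive_tool(
  offset=[
    [0,-3,0],
    [0,-6,0],
    [0,-9,0],
    [0,-10,0],
  ],
  roll=[0,0,0,0],
  claw=[22,22,22,22],
)

```text
time_s: 7.35
position: [496.2, -219.5, 105.6]
tcp_rot: [-1.935, -2.475, 0.0]
ft_force: [3.1, 0.3, 1.1]
width: 0.257
```

drive_tool(
  offset=[
    [0,-1,0],
    [0,-2,0],
    [0,-2,0],
  ],
  roll=[0,0,0],
  claw=[22,22,22],
)

```text
time_s: 7.6
position: [494.4, -219.9, 105.6]
tcp_rot: [-1.935, -2.475, 0.001]
ft_force: [2.1, 0.4, 2.4]
width: 0.258
```

drive_tool(
  offset=[
    [0,-1,0],
    [0,-2,0],
    [0,-2,0],
  ],
  roll=[0,0,0],
  claw=[22,22,22],
)

```text
time_s: 7.85
position: [492.6, -220.3, 105.6]
tcp_rot: [-1.935, -2.475, 0.0]
ft_force: [4.0, 0.4, 1.3]
width: 0.254
```

drive_tool(
  offset=[
    [0,-1,0],
    [0,-2,0],
    [0,-2,0],
  ],
  roll=[0,0,0],
  claw=[22,22,22],
)

```text
time_s: 8.1
position: [490.6, -220.8, 105.6]
tcp_rot: [-1.935, -2.475, 0.0]
ft_force: [2.5, 0.1, 1.3]
width: 0.254
```

drive_tool(
  offset=[
    [0,-1,0],
    [0,-2,0],
    [0,-2,0],
  ],
  roll=[0,0,0],
  claw=[22,22,22],
)

```text
time_s: 8.35
position: [488.6, -221.3, 105.6]
tcp_rot: [-1.935, -2.475, 0.0]
ft_force: [2.2, 1.6, 0.3]
width: 0.261
```

drive_tool(
  offset=[
    [0,-1,0],
    [0,-2,0],
    [0,-2,0],
  ],
  roll=[0,0,0],
  claw=[22,22,22],
)

```text
time_s: 8.6
position: [486.6, -221.7, 105.6]
tcp_rot: [-1.935, -2.475, 0.0]
ft_force: [2.6, 0.3, 0.6]
width: 0.258
```

drive_tool(
  offset=[
    [0,-1,0],
    [0,-2,0],
    [0,-2,0],
  ],
  roll=[0,0,0],
  claw=[22,22,22],
)

```text
time_s: 8.85
position: [484.7, -222.2, 105.6]
tcp_rot: [-1.935, -2.475, 0.0]
ft_force: [3.3, 0.7, 1.3]
width: 0.261
```

drive_tool(
  offset=[
    [0,-1,0],
    [0,-2,0],
    [0,-2,0],
  ],
  roll=[0,0,0],
  claw=[22,22,22],
)

```text
time_s: 9.1
position: [482.8, -222.7, 105.6]
tcp_rot: [-1.934, -2.475, 0.0]
ft_force: [2.9, 0.6, 0.6]
width: 0.256
```

drive_tool(
  offset=[
    [0,-1,0],
    [0,-1.5,0],
    [0,-1.5,0],
  ],
  roll=[0,0,0],
  claw=[22,22,22],
)

```text
time_s: 9.35
position: [481.4, -223.0, 105.6]
tcp_rot: [-1.934, -2.475, -0.0]
ft_force: [2.5, 1.3, 0.6]
width: 0.257
```

drive_tool(
  offset=[
    [0,-1,0],
    [0,-1.5,0],
    [0,-1.5,0],
  ],
  roll=[0,0,0],
  claw=[22,22,22],
)

```text
time_s: 9.6
position: [479.9, -223.3, 105.6]
tcp_rot: [-1.935, -2.475, -0.0]
ft_force: [2.7, 1.5, 0.6]
width: 0.255
```

Run:
```python
from h import *
c=cam("wrist");np.save("c2.npy",c[3])
snap("wrist","w9.png",s=1.5)
for t in (40,45,50):
    x=np.array([np.cos(np.radians(13.5)),np.sin(np.radians(13.5))]);p=np.array([634.3,-188.5])-(109+t)*x
    print(t,p,(proj("wrist",[*p,140],c)*1.5).round())
```

```text
40 [ 489.41688186 -223.28335921] [410. 439.]
45 [ 484.55503226 -224.45058603] [391. 439.]
50 [ 479.69318266 -225.61781285] [371. 438.]
```

View pics/w9.png

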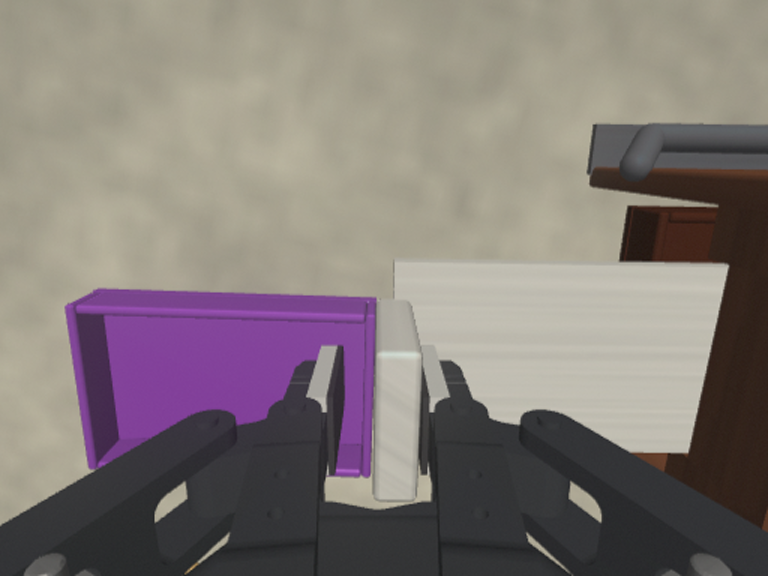

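The tab is at (265,287), giving about 43–45 mm of travel and no stop felt yet. I continue by 1 mm.

drive_tool(
  offset=[
    [0,-1,0],
    [0,-1,0],
  ],
  roll=[0,0],
  claw=[22,22],
)

```text
time_s: 9.82
position: [479.0, -223.6, 105.6]
tcp_rot: [-1.934, -2.475, 0.0]
ft_force: [1.8, 1.4, 1.0]
width: 0.259
```

drive_tool(
  offset=[
    [0,-1,0],
    [0,-1,0],
  ],
  roll=[0,0],
  claw=[22,22],
)

```text
time_s: 9.98
position: [478.0, -223.8, 105.6]
tcp_rot: [-1.935, -2.475, 0.0]
ft_force: [2.1, 1.7, 0.2]
width: 0.258
```

drive_tool(
  offset=[
    [0,-1,0],
    [0,-1,0],
  ],
  roll=[0,0],
  claw=[22,22],
)

```text
time_s: 10.15
position: [477.3, -224.0, 105.6]
tcp_rot: [1.935, 2.475, 0.001]
ft_force: [4.2, 3.4, -0.5]
width: 0.258
```

drive_tool(
  offset=[
    [0,-1,0],
    [0,-1,0],
  ],
  roll=[0,0],
  claw=[22,22],
)

```text
time_s: 10.32
position: [476.7, -224.1, 105.6]
tcp_rot: [1.935, 2.474, 0.002]
ft_force: [5.4, 2.4, -1.2]
width: 0.257
```

drive_tool(
  offset=[
    [0,-1,0],
    [0,-1,0],
  ],
  roll=[0,0],
  claw=[22,22],
)

```text
time_s: 10.48
position: [476.2, -224.3, 105.6]
tcp_rot: [1.935, 2.473, 0.003]
ft_force: [5.6, 4.2, -0.5]
width: 0.259
```

drive_tool(
  offset=[
    [0,-1,0],
    [0,-1,0],
    [0,-1,0],
  ],
  roll=[0,0,0],
  claw=[22,22,22],
)

```text
time_s: 10.73
position: [475.7, -224.4, 105.6]
tcp_rot: [1.934, 2.473, 0.004]
ft_force: [7.1, 4.2, -2.6]
width: 0.258
```

The force along the draw rose from 3 N to about 8 N and held: that is the stop. I check the beads before closing.

Run:
```python
from h import *
a=viewer.read_camera("top");b=viewer.read_camera("scene")
c=lambda im,x,y,w:cv2.resize(im[y:y+w,x:x+w],(396,396),interpolation=cv2.INTER_CUBIC)
o=np.hstack([c(b,180,190,90),c(a,280,115,90)])
cv2.imwrite("pics/t10.png",o[:,:,::-1]); go(530,-211,106,13.5)
```

```text
t 10.83 pos [ 475.7 -224.4  105.6] jaw 13.9 offset [-0.1 55.9 -0.2] roll 0.4 F [ 6.4  3.3 -2.9] w 0.26
```

View pics/t10.png

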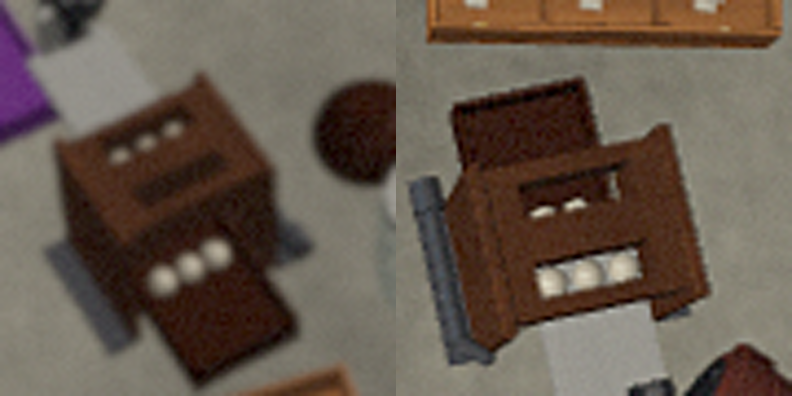

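Three beads are in the tray and three remain in the front pocket. I push the gate shut gently.

drive_tool(
  offset=[
    [0,4,0],
    [0,8,0],
    [0,12,0],
    [0,16,0],
    [0,20,0],
    [0,24,0],
    [0,28,0],
    [0,32,0],
  ],
  roll=[0,0,0,0,0,0,0,0],
  claw=[22,22,22,22,22,22,22,22],
)

```text
time_s: 11.5
position: [505.3, -217.6, 105.4]
tcp_rot: [-1.934, -2.475, 0.002]
ft_force: [-4.0, -2.3, -0.0]
width: 0.26
```

drive_tool(
  offset=[
    [0,4,0],
    [0,8,0],
    [0,12,0],
    [0,15,0],
    [0,17,0],
    [0,19,0],
    [0,19,0],
  ],
  roll=[0,0,0,0,0,0,0],
  claw=[22,22,22,22,22,22,22],
)

```text
time_s: 12.08
position: [524.3, -212.2, 105.6]
tcp_rot: [1.935, 2.475, 0.001]
ft_force: [-1.1, -1.7, -0.3]
width: 0.257
```

drive_tool(
  offset=[
    [0,1,0],
    [0,2,0],
    [0,2,0],
  ],
  roll=[0,0,0],
  claw=[22,22,22],
)

```text
time_s: 12.33
position: [525.8, -211.9, 105.6]
tcp_rot: [-1.935, -2.475, -0.001]
ft_force: [-1.8, -1.7, 0.3]
width: 0.257
```

drive_tool(
  offset=[
    [0,1,0],
    [0,2,0],
    [0,3,0],
    [0,3,0],
  ],
  roll=[0,0,0,0],
  claw=[22,22,22,22],
)

```text
time_s: 12.67
position: [528.8, -211.2, 105.7]
tcp_rot: [-1.935, -2.475, -0.001]
ft_force: [-3.0, -1.0, -0.7]
width: 0.259
```

drive_tool(
  offset=[
    [0,1,0],
    [0,2,0],
    [0,2,0],
  ],
  roll=[0,0,0],
  claw=[22,22,22],
)

```text
time_s: 12.92
position: [530.8, -210.8, 105.6]
tcp_rot: [-1.935, -2.475, -0.0]
ft_force: [-2.6, -1.6, 0.3]
width: 0.259
```

drive_tool(
  offset=[
    [0,1,0],
    [0,1,0],
    [0,1,0],
  ],
  roll=[0,0,0],
  claw=[22,22,22],
)

```text
time_s: 13.17
position: [531.7, -210.5, 105.6]
tcp_rot: [1.935, 2.475, 0.0]
ft_force: [-1.5, -0.1, 0.8]
width: 0.255
```

drive_tool(
  offset=[
    [0,1,0],
    [0,1,0],
    [0,1,0],
  ],
  roll=[0,0,0],
  claw=[22,22,22],
)

```text
time_s: 13.42
position: [531.7, -210.5, 105.6]
tcp_rot: [-1.934, -2.474, 0.002]
ft_force: [-4.8, -1.0, 2.0]
width: 0.255
```

drive_tool(
  offset=[
    [0,1,0],
    [0,1,0],
    [0,1,0],
  ],
  roll=[0,0,0],
  claw=[22,22,22],
)

```text
time_s: 13.67
position: [531.7, -210.5, 105.6]
tcp_rot: [-1.932, -2.473, 0.005]
ft_force: [-7.4, -3.1, 3.7]
width: 0.257
```

Hard shut end: position holds while the force rises to 8 N. I back off to centre, open and lift.

drive_tool(
  offset=[
    [0,-4,0],
    [0,-7,0],
    [0,-7,0],
    [0,-7,0],
    [0,-7,-25],
    [0,-7,-65],
    [0,-7,-105],
    [0,-7,-130],
  ],
  roll=[0,0,0,0,0,0,0,0],
  claw=[22,30,38,38,38,38,38,38],
)

```text
time_s: 14.33
position: [528.8, -212.5, 240.4]
tcp_rot: [1.93, 2.47, 0.003]
ft_force: [0.4, -0.7, 1.3]
width: 0.444
```

drive_tool(
  offset=[
    [-20,-110,-20],
    [-20,-110,-20],
    [-20,-110,-20],
    [-20,-110,-20],
    [-20,-110,-20],
  ],
  roll=[0,0,0,0,0],
  claw=[38,38,38,38,38],
)

```text
time_s: 14.75
position: [424.7, -258.5, 256.6]
tcp_rot: [1.936, 2.471, 0.001]
ft_force: [-0.4, -0.4, 0.1]
width: 0.444
```

Run:
```python
from h import *
a=viewer.read_camera("top");b=viewer.read_camera("scene")
c=lambda im,x,y,w:cv2.resize(im[y:y+w,x:x+w],(396,396),interpolation=cv2.INTER_CUBIC)
o=np.hstack([c(b,180,190,90),c(a,280,125,90)])
cv2.imwrite("pics/t11.png",o[:,:,::-1]);cv2.imwrite("pics/t12.png",cv2.resize(a,None,fx=1.5,fy=1.5)[:,:,::-1]); go(530,-211,106,13.5)
k=90/396
for q,(u,v) in {"f0":(0,0)}.items(): pass
x=np.array([np.cos(np.radians(13.5)),np.sin(np.radians(13.5))])
print((proj("scene",[*(np.array([634.3,-188.5])-109*x),140])-[180,190])/k,(proj("top",[*(np.array([634.3,-188.5])-109*x),140])-[280,125])/k+[396,0])
```

```text
t 14.85 pos [ 425.5 -257.6  255.8] jaw 14.0 offset [ 20.1 112.4 149.9] roll 0.5 F [-0.1  0.1 -0.7] w 0.44
[88.25068641 42.78755183] [632.69524081 362.503598  ]
```

View pics/t11.png

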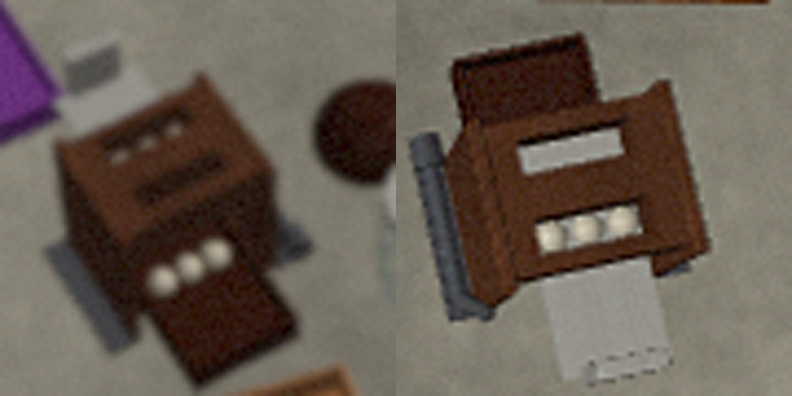

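View pics/t12.png

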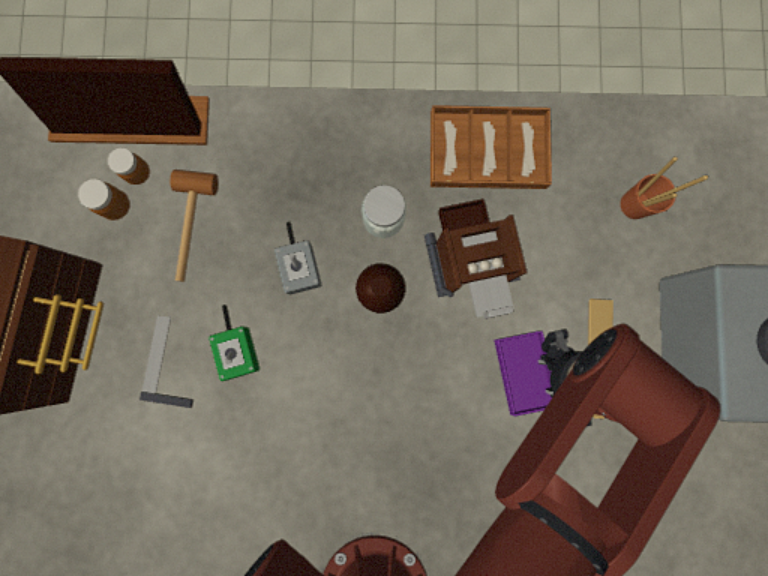

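The gate's pull is back at its starting pixels (scene crop (91,50), top crop (628,363)). The rear pocket is empty, the three beads are in the tray, the front row is in place, the toggle is on and nothing else has shifted. I hand the job in.

Run:
```python
from plant import job
print(job.sign_off())
```

```text
the job is handed in; nothing more can be done
None
```

The job is done and handed in, at about 15 s on the robot's clock; `sign_off` reports no verdict.

- **Suction:** I threw the grey box's toggle to on. The wrist picture taken afterwards shows it leaning to the other side.
- **Opening the gate:** I drew it out in small steps until the pull rose from about 3 N to about 8 N and held. That was at about 48 mm of travel by the tool's stroke. All three rear beads dropped into the tray.
- **Shutting the gate:** I pushed it back until it stopped moving at the hard end, with about 8 N on it, then backed off and lifted clear.

**Last checks:** the camera pictures show the pull back at its starting position, the rear pocket empty, three beads in the tray and three in the front pocket. The tray and the bystanders look unmoved, except for part of the paddle hidden under the arm. The force reading is near zero, so the gripper is touching nothing.

**Disagreements:**
- The first top-view and wrist estimates of the switch box differed by 8 mm in y. A second wrist picture, with the arm settled, put it between them, and I used that.
- The hand lagged its command by 2–5 mm at times. I corrected for this using the measured positions.

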